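# Put the V-block away and latch the gauge cabinet

### The arm

A 6-joint arm with a two-finger parallel gripper is mounted at the origin on the work surface. World frame = base frame: x ahead of the robot, y to its left, z up, the work surface at z = 0. Lengths are in m, angles in rad, forces in N, time in s.
With the tool pointing down it reaches from about 0.35 to 0.85 m from the base axis. Payload 8.1 kg.
Tool frame: the origin (TCP) lies at the centre of the arm's flange, where the gripper is bolted on; the fingertips stand 186 mm ahead of it and the grasp point (between the pads) lies 167 mm ahead of it; z points along the fingers, y is the line along which they close (so a half turn about z gives the same grasp; the last joint's range is limited). The gripper opens to 93 mm and grips with 3 to 60 N. Pads are 15 mm wide; open, the fingers measure 128 mm over their backs; the gripper's body (75 mm by 188 mm) begins 65 mm behind the grasp point.
Start: joints at [-1.259, 0.13, 1.488, -0, 1.523, -0.085], TCP at [0.232, -0.553, 0.405] pointing down, gripper open.
Joint ranges: [-2.96, 2.96], [-0.89, 2.26], [0.02, 2.5], [-1.34, 4.48], [0, 2.73], [-2.66, 2.66]. Speed limits (rad/s): [2.39, 2.39, 2.79, 3.14, 3.14, 3.14].

### API

Orientations are given as a rotation vector (axis times angle).
In Python, from plant import read_state, read_camera, camera_params, robot gives the robot as it stands.
- The arm moves only by the tool carry_out, never from a script. Its argument "targets" is a list of rows, each an object of numbers: "hand": the opening in per cent of the stroke, from 0 (shut) to 100 (fully open); "x", "y", "z": the shift along the tool's x, y, z in m; "ax", "ay", "az": the turn, a rotation vector about the tool's x, y, z in rad. In form: [{"hand": .., "x": .., "y": .., "z": .., "ax": .., "ay": .., "az": ..}, ...]. A call has 1 to 8 rows; each row is the pose to reach, as a shift and turn from the pose commanded when the call began, along the tool's axes at that moment; what a row does not reach only later rows make up. A row lasts 1/8 s, in which the tool goes at most 62.5 mm and 10.7 degrees, less where a joint would pass 70% of its speed; a pose out of reach is approached as far as the arm can. A call with a gripper value outside its range is refused whole. The fingers move at their own pace and stop on an object; "newtons" is the grip in N (left out, the last holds). Time passes only in rows, so rows that repeat a pose let the fingers close. It gives the time, the measured TCP pose, the force, the opening and the grip force at its end, in the units of the state.
- read_state(): the state, without advancing time (a new reading comes with each control period).
- read_camera(name): name is "side" or "top"; returns (picture, depth): 420x560x3 uint8, blue, green, red; 420x560 float32, m along the optical axis (not along the pixel's ray), 0 where there is no reading.
- camera_params(name): a dict with "fx", "fy", "cx", "cy" (pixels), "position" and "rotation" of the camera in the world. Camera axes: x right, y up, looking along -z (the intrinsics and any distortion apply to the point x, -y, -z); pixel columns grow to the right and rows downward; lengths in m; the calibration is good to about 2 mm. A picture is of the moment at which its call begins. camera_params takes no time and is no camera call.
- robot.close_job(): hands the job in; it is judged then, once.
The state is a dict: "t": time; "q": joint angles; "dq": joint speeds; "joint_torque": joint torques, N m; "tool_pos": TCP position; "orientation": TCP orientation; "force": force on the tool from outside, world axes, zero at the start; "wrist_torque": the same for the moment, N m; "opening": finger opening in m; "gripper_force": force on a finger pad.
Only numpy, scipy, OpenCV 4.12 (cv2) and the standard library are available. Lean on these libraries where they do the work, as an engineer would, in place of code of your own. Each camera call takes 0.05 s, during which the arm holds its last target. There are 200 camera calls.

### The job

Put the V-block away in the gauge cabinet: set it down groove up in the pulled-out top tray, slide the tray fully home, then swing the door shut and push it until its sprung latch tongue snaps in behind the striker roller and holds. Do not drop the block, slam the door or press on it with more than 18 N, and leave the other things on the bench where they lie.

Things in the scene. Friction and masses are not known exactly. Their poses are not given: they have to be found in the camera images.
- cabinet: Grey sheet-steel cabinet fixed to the bench, carcase 220 mm wide (y), 200 mm deep (x), 200 mm high. Origin: middle of the front bottom edge of the carcase, on the bench; x points from the open front into the cabinet, y along the width towards the hinges, z up. The opening takes things up to 185 mm above the bench.
- door (a joint): Angle of the door about its upright hinge, rad: grows as it opens; 0 is parallel to the carcase front. The keeper on the cabinet's side is set in slots, so the latched angle is not known beforehand: somewhere from -0.04 to 0.04. The tongue first touches the roller 0.08 to 0.10 rad before that. The door turns lightly and stays where it is left, but on the tongue's slope it is pushed open again.
- door_hinge (a point): A point on the door's upright hinge axis, 100 mm above the bench: 4 mm in front of the carcase front and 112 mm from its middle, towards the cabinet's +y.
- door_face (a point): On the door's outer face, 180 mm above the bench, 170 mm from the hinge. Its x axis is normal to the door, pointing inward when shut, its y axis towards the hinge. The door is a steel pan 224 mm wide, 30 mm thick, 4 to 200 mm above the bench; its outer face lies 34 mm outside the hinge axis. A paddle handle stands 5 mm proud 45 to 125 mm above the bench, 156 to 212 mm from the hinge.
- tray (a joint): How far the top tray is pulled out along the cabinet's -x, m: 0 is fully home against its stop. It slides with about 2 to 3 N and stays where it is left.
- tray_front (a point): Middle of the tray's front plate, on its outer face, 145 mm above the bench; axes as the cabinet's; moves with the tray. The plate is 164 mm wide, 116 to 170 mm above the bench; fully home it stands 6 mm proud of the carcase front. Inside, from 4 to 166 mm behind this point, the tray is 158 mm wide, its floor 120 mm above the bench, its side walls 20 mm high.
- v_block_mid (a point): Centre of the loose steel V-block, 20 mm above its underside: 50 mm long along its x, 40 mm wide along its y, 40 mm high, about 0.45 kg, with a 90 degree groove along the top; it lies groove up (its z up). The 50 x 40 mm long sides are flat.
- hammer: Hammer lying on the bench, 260 mm long along its x, handle to -x; origin below its middle. Leave alone.
- wrench: Wrench, 180 mm long, lying on the bench along its x; origin below its middle. Leave alone.
- offcut: Plywood offcut lying flat, 70 x 120 x 25 mm; origin at the centre of its underside. Leave alone.
- latch (a point): Latch on the door's free edge, 224 mm from the hinge, 85 mm above the bench; turns with it. A sloped brass tongue stands 12 mm out of the edge. Pushed 170 mm from the hinge, the door takes a force rising to 9 to 13 N; it drops when the tongue snaps behind the keeper's steel roller, then rises steeply (about 20 N per mm) on a rubber buffer. The keeper stands 11 mm out of the cabinet's side.
There are look-alikes about, which are no part of the job. What is shaped like the part that bears v_block_mid but blue or orange is not meant.

How it is judged:
On the way, in this order (a step that is already met when the one before it is completed fails the run):
1. the V-block stands groove up on the floor of the top tray, let go (x of v_block_mid in the frame of tray_front between 0.02 and 0.15 m and y of v_block_mid in the frame of tray_front between -0.065 and 0.065 m and z of v_block_mid in the frame of tray_front below 0.002 m and angle between v_block_mid's own z axis and vertical below 0.12 rad and contact force between the fingers and v_block below 0.1 N), for 0.2 s.
2. the tray is fully home (value of joint tray below 0.005 m), for 0.2 s.
At the end, for the whole second after the job is handed in: The door stays shut by itself, latched and at rest (below 0.045 rad), the top tray is fully home (within 5 mm), and the V-block stands groove up (within 0.12 rad) on the tray's floor (value of joint door below 0.045 rad and velocity of joint door between -0.05 and 0.05 rad/s and value of joint tray below 0.005 m and x of v_block_mid in the frame of tray_front between 0.02 and 0.15 m and y of v_block_mid in the frame of tray_front between -0.065 and 0.065 m and z of v_block_mid in the frame of tray_front below 0.002 m and angle between v_block_mid's own z axis and vertical below 0.12 rad); the robot touches nothing.
It fails at once if the door pressed with more than 18 N while it is on the latch (less than 0.12 rad open) (value of joint door below 0.12 rad and contact force between any of the fingers, the arm and door above 18 N).
It fails at once if the door slammed (closing faster than 2.5 rad/s) (velocity of joint door below -2.5 rad/s).
It fails at once if the V-block dropped or thrown (moving faster than 0.6 m/s while not held) (linear speed of v_block above 0.6 m/s and contact force between the fingers and v_block below 0.1 N).
It fails at once if another thing on the bench moved by more than 30 mm (distance of any of hammer, wrench, offcut from where it was at the start of the episode above 0.03 m).
It also fails if it takes over 72 s, if anything falls off the work surface, if the arm or the gripper's body presses on something with over 40 N, if the wrist force passes 120 N, or if a joint passes its speed limit or range.

## Working session

There is one attempt and no reset: what is moved stays moved. The work goes in short steps, Python scripts to look and compute and a tool call to move; the robot and the scene stay as the last step left them, time stands still between calls to the robot, and variables do not carry over. Pictures are saved under pics/ and viewed, at most 10 in all, crops included, and the job is handed in when it is done.

Besides the shell and the picture viewer there is one more tool, called after "Call:" in YAML: its name, and indented under it one key for each argument. carry_out: Moves the arm, as the interface text tells. Its arguments: {"type":"object","properties":{"targets":{"type":"array","items":{"type":"object","properties":{"hand":{"type":"number"},"x":{"type":"number"},"y":{"type":"number"},"z":{"type":"number"},"ax":{"type":"number"},"ay":{"type":"number"},"az":{"type":"number"}}}},"newtons":{"type":"number"}},"required":["targets"]}

```bash
mkdir -p pics; ls; cat > h.py <<'E'
import numpy as np, cv2
from scipy.spatial.transform import Rotation as R
from plant import read_state, read_camera, camera_params, robot
def rot(r):
    r=np.array(r,float)
    return r if r.shape==(3,3) else (R.from_rotvec(r).as_matrix() if r.size==3 else None)
def cloud(name):
    im,d=read_camera(name); p=camera_params(name)
    v,u=np.mgrid[:d.shape[0],:d.shape[1]]
    c=np.stack([(u-p['cx'])/p['fx']*d,-(v-p['cy'])/p['fy']*d,-d],-1)
    w=c@rot(p['rotation']).T+np.array(p['position']); w[d==0]=np.nan
    return im,d,w
E
python3 - <<'E'
from h import *
print(camera_params('top'),camera_params('side'))
for n in('top','side'):
    im,d,w=cloud(n); cv2.imwrite(f'pics/{n}0.png',im); np.save(n+'0.npy',w)
s=read_state();print(s)
E
```

```text
pics
{'fx': 387.8158084897423, 'fy': 387.8158084897423, 'cx': 284.92097435645184, 'cy': 208.22065969061046, 'position': array([ 0.43870946, -0.04435936,  1.1701282 ]), 'rotation': array([ 0.08744139, -0.10159374, -1.56273599])} {'fx': 501.33742313442673, 'fy': 501.33742313442673, 'cx': 281.33913006146406, 'cy': 210.14488530599883, 'position': array([0.32865004, 0.2192261 , 1.23292199]), 'rotation': array([ 0.14728925, -0.40040072, -2.44124271])}
{'t': 0.1, 'q': array([-1.25941130e+00,  1.31087283e-01,  1.48915722e+00,  2.23168773e-05,
        1.52298118e+00, -8.54201156e-02]), 'dq': array([ 0.00138635, -0.0014917 , -0.00326227, -0.00014657, -0.00058797,
       -0.00101841]), 'joint_torque': array([ 1.33638609e-03, -5.61342466e+01, -4.93094587e+01,  7.70068355e-02,
        2.91788508e-02, -7.56806867e-05]), 'tool_pos': array([ 0.23183669, -0.55318527,  0.40379833]), 'orientation': array([-3.07837013e+00, -6.18896884e-01,  2.54279216e-04]), 'force': array([ 0.26186443, -0.52537446,  0.51937149]), 'wrist_torque': array([ 0.01275396, -0.04545042, -0.01848467]), 'gripper_force': 0.0, 'opening': 0.09292110799398572}
```

View pics/top0.png

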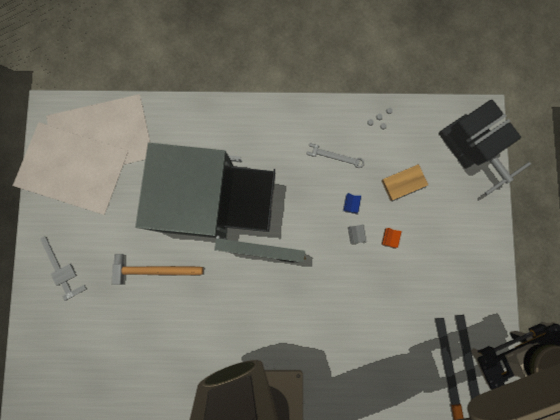

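View pics/side0.png

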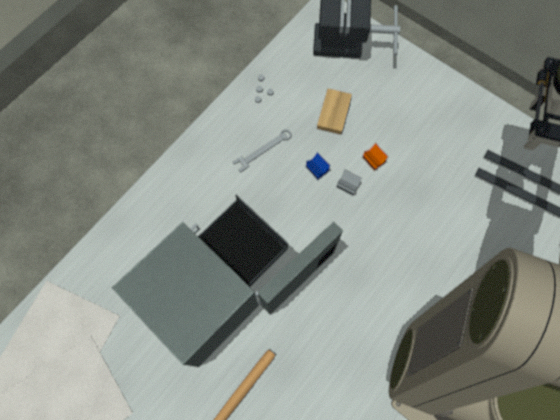

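Top view: the cabinet top is at about (183,190), with the tray at (248,198). The door stands open at (265,250), on the robot's side. The grey V-block is at (357,233), next to the blue (352,203) and orange (392,238) look-alikes. Next I'll measure these from the depth.

```bash
cat > meas.py <<'E'
from h import *
def rect(p): 
    (c,s,a)=cv2.minAreaRect((p[:,:2]*1000).astype(np.float32)); return np.round(c,1),np.round(s,1),round(a,2)
for n in('top','side'):
    w=np.load(n+'0.npy'); im=cv2.imread(f'pics/{n}0.png').astype(int); hsv=cv2.cvtColor(im.astype(np.uint8),cv2.COLOR_BGR2HSV)
    x,y,z=np.moveaxis(w,-1,0)
    seeds={'top':dict(cab=(183,190),blk=(357,234),door=(262,250)),'side':dict(cab=(185,290),blk=(349,181),door=(300,270))}[n]
    print(n,'bench z',np.nanmedian(z[(abs(z)<.02)]))
    for k,(lo,hi) in dict(cab=(.19,.21),blk=(.012,.06),door=(.185,.215)).items():
        m=((z>lo)&(z<hi)).astype(np.uint8)
        if k=='blk': m&=(hsv[...,1]<60).astype(np.uint8)
        nl,L,st,_=cv2.connectedComponentsWithStats(m,connectivity=4)
        u,v=seeds[k]; 
        l=L[v,u] 
        if l==0:
            dd=np.where(L>0,np.hypot(*(np.mgrid[:420,:560]-np.array([v,u])[:,None,None])),1e9); l=L.flat[dd.argmin()]
        p=w[L==l]; print(n,k,len(p),rect(p),'z',np.percentile(p[:,2],[5,50,95]).round(4))
    # tray: points z .11-.18 
    m=(z>.112)&(z<.18); 
    cx=x[m];cy=y[m]; print(n,'tray zone bbox',np.percentile(cx,[1,99]).round(3),np.percentile(cy,[1,99]).round(3))
E
python3 meas.py
```

```text
top bench z -0.00027170445367519225
top cab 6855 (array([605.7, 213.1]), array([201.9, 220.3]), 84.48) z [0.197  0.2    0.2028]
top blk 261 (array([ 502.5, -265.5]), array([49.8, 40.8]), 8.59) z [0.0199 0.0311 0.0406]
top door 1094 (array([450.7,  11.5]), array([224.,  30.]), 82.5) z [0.1966 0.1995 0.2025]
top tray zone bbox [0.051 0.852] [-0.676  0.137]
side bench z -0.0015104785419888245
side cab 10290 (array([604. , 212.2]), array([200.2, 222.1]), 84.43) z [0.1956 0.1988 0.202 ]
side blk 364 (array([ 500.6, -266.2]), array([50.2, 43.1]), 8.88) z [0.0165 0.0293 0.0385]
side door 1576 (array([448.5,  10.6]), array([224.5,  30.9]), 82.51) z [0.1942 0.1983 0.2017]
side tray zone bbox [0.423 0.829] [-0.651  0.295]
```

```bash
cat >> h.py <<'E'
import json,os
def cmd():
    c=json.load(open('cmd.json')) if os.path.exists('cmd.json') else [[.232,-.553,.405],[-3.07837,-.618897,0]]
    return np.array(c[0]),R.from_rotvec(c[1])
def down(yaw): # tool x at yaw deg in world, z down
    a=np.radians(yaw); return R.from_matrix(np.array([[np.cos(a),np.sin(a),0],[np.sin(a),-np.cos(a),0],[0,0,-1]]))
def to(*wps): # wps (x,y,z,yaw): prints rows relative to commanded pose, last one is kept as commanded
    p,q=cmd()
    for x,y,z,yaw in wps:
        s=np.round(q.inv().apply(np.array([x,y,z])-p),4); t=np.round((q.inv()*down(yaw)).as_rotvec(),3)
        print('shift',s,'turn',t,'dist',np.linalg.norm(s).round(3))
    json.dump([(p+q.apply(s)).tolist(),(q*R.from_rotvec(t)).as_rotvec().tolist()],open('cmd.json','w'))
E
python3 -c "
from h import *
to((.5018,-.2658,.30,8.7),(.5018,-.2658,.195,8.7))"
```

```text
shift [ 0.3598 -0.1604  0.1054] turn [-0.002 -0.     0.245] dist 0.408
shift [ 0.3598 -0.1603  0.2104] turn [-0.002 -0.     0.245] dist 0.447
```

Call:
carry_out:
  targets:
    - {"hand": 75, "x": 0.05, "y": -0.02, "z": 0.01, "ax": 0, "ay": 0, "az": 0.03}
    - {"hand": 75, "x": 0.1, "y": -0.045, "z": 0.03, "ax": 0, "ay": 0, "az": 0.07}
    - {"hand": 75, "x": 0.15, "y": -0.067, "z": 0.045, "ax": 0, "ay": 0, "az": 0.1}
    - {"hand": 75, "x": 0.2, "y": -0.09, "z": 0.06, "ax": 0, "ay": 0, "az": 0.14}
    - {"hand": 75, "x": 0.25, "y": -0.112, "z": 0.075, "ax": 0, "ay": 0, "az": 0.17}
    - {"hand": 75, "x": 0.3, "y": -0.134, "z": 0.09, "ax": 0, "ay": 0, "az": 0.2}
    - {"hand": 75, "x": 0.34, "y": -0.152, "z": 0.1, "ax": 0, "ay": 0, "az": 0.235}
    - {"hand": 75, "x": 0.3598, "y": -0.1604, "z": 0.1054, "ax": -0.002, "ay": 0, "az": 0.245}

```text
t: 1.1
tool_pos: [0.5027, -0.2641, 0.298]
orientation: [3.132, 0.241, -0.001]
force: [-0.0, -0.6, -0.9]
opening: 0.0696
gripper_force: 0.0
```

```bash
python3 - <<'E'
from h import *
s=read_state(); print(s['t'],s['tool_pos'],s['orientation'],s['opening'],s['force'])
json.dump([[.5018,-.2658,.30],(R.from_rotvec([-3.07837,-.618897,0])*R.from_rotvec([-.002,0,.245])).as_rotvec().tolist()],open('cmd.json','w'))
to((.5018,-.2658,.194,8.7))
# tray measurement in cabinet frame
for n,c in(('top',(.6057,.2131)),('side',(.604,.2122))):
    w=np.load(n+'0.npy').reshape(-1,3); a=np.radians(84.46); d=np.array([np.cos(a),np.sin(a)]); e=np.array([-d[1],d[0]])
    r=w[:,:2]-(np.array(c)-.1*d); X=r@d;Y=r@e;Z=w[:,2]
    m=(abs(Y)<.1)&(X<-.01)&(X>-.25)
    f=m&(Z>.115)&(Z<.126)&(abs(Y)<.07); print(n,'floor X',np.percentile(X[f],[1,50,99]).round(4),'Y',np.percentile(Y[f],[1,99]).round(4))
    f=m&(Z>.145)&(Z<.18); print(n,'plate X',np.percentile(X[f],[1,50,99]).round(4),'Y',np.percentile(Y[f],[1,99]).round(4),'Z',np.percentile(Z[f],[50,99]).round(4),f.sum())
E
```

```text
1.1 [ 0.50272464 -0.26413421  0.29802417] [ 3.13185324e+00  2.40503309e-01 -1.41177167e-03] 0.06955719674599185 [-0.04282433 -0.57444781 -0.89486996]
shift [-0.    -0.     0.106] turn [ 0. -0. -0.] dist 0.106
top floor X [-0.1241 -0.0678 -0.0111] Y [-0.0686  0.0685]
top plate X [-0.1316 -0.1298 -0.1272] Y [-0.0796  0.0796] Z [0.1693 0.1734] 122
side floor X [-0.1269 -0.0681 -0.0109] Y [-0.0681  0.0686]
side plate X [-0.131  -0.1273 -0.1262] Y [-0.0794  0.0815] Z [0.1655 0.1726] 263
```

Call:
carry_out:
  targets:
    - {"hand": 75, "x": 0, "y": 0, "z": 0.04}
    - {"hand": 75, "x": 0, "y": 0, "z": 0.08}
    - {"hand": 75, "x": 0, "y": 0, "z": 0.1}
    - {"hand": 75, "x": 0, "y": 0, "z": 0.106}
    - {"hand": 75, "x": 0, "y": 0, "z": 0.106}
    - {"hand": 20, "x": 0, "y": 0, "z": 0.106}
    - {"hand": 20, "x": 0, "y": 0, "z": 0.106}
    - {"hand": 20, "x": 0, "y": 0, "z": 0.106}
  newtons: 35

```text
schema error: expected keys hand, x, y, z, ax, ay, az
```

Call:
carry_out:
  targets:
    - {"hand": 75, "x": 0, "y": 0, "z": 0.04, "ax": 0, "ay": 0, "az": 0}
    - {"hand": 75, "x": 0, "y": 0, "z": 0.08, "ax": 0, "ay": 0, "az": 0}
    - {"hand": 75, "x": 0, "y": 0, "z": 0.1, "ax": 0, "ay": 0, "az": 0}
    - {"hand": 75, "x": 0, "y": 0, "z": 0.106, "ax": 0, "ay": 0, "az": 0}
    - {"hand": 75, "x": 0, "y": 0, "z": 0.106, "ax": 0, "ay": 0, "az": 0}
    - {"hand": 20, "x": 0, "y": 0, "z": 0.106, "ax": 0, "ay": 0, "az": 0}
    - {"hand": 20, "x": 0, "y": 0, "z": 0.106, "ax": 0, "ay": 0, "az": 0}
    - {"hand": 20, "x": 0, "y": 0, "z": 0.106, "ax": 0, "ay": 0, "az": 0}
  newtons: 35

```text
t: 2.1
tool_pos: [0.5021, -0.2668, 0.1941]
orientation: [3.13, 0.238, 0.002]
force: [-1.0, -0.6, 0.2]
opening: 0.0444
gripper_force: 0.0
```

Call:
carry_out:
  targets:
    - {"hand": 20, "x": 0, "y": 0, "z": 0, "ax": 0, "ay": 0, "az": 0}
    - {"hand": 20, "x": 0, "y": 0, "z": 0, "ax": 0, "ay": 0, "az": 0}
    - {"hand": 20, "x": 0, "y": 0, "z": -0.03, "ax": 0, "ay": 0, "az": 0}
    - {"hand": 20, "x": 0, "y": 0, "z": -0.08, "ax": 0, "ay": 0, "az": 0}
    - {"hand": 20, "x": 0, "y": 0, "z": -0.13, "ax": 0, "ay": 0, "az": 0}
    - {"hand": 20, "x": 0, "y": 0, "z": -0.18, "ax": 0, "ay": 0, "az": 0}
    - {"hand": 20, "x": 0, "y": 0, "z": -0.23, "ax": 0, "ay": 0, "az": 0}
    - {"hand": 20, "x": 0, "y": 0, "z": -0.27, "ax": 0, "ay": 0, "az": 0}

```text
t: 3.1
tool_pos: [0.5015, -0.2657, 0.4644]
orientation: [3.132, 0.238, -0.0]
force: [0.6, -0.3, -4.4]
opening: 0.0398
gripper_force: 35.0
```

```bash
python3 - <<'E'
from h import *
s=read_state(); print(s['t'],s['tool_pos'],s['opening'],s['gripper_force'],s['force'])
to((.5018,-.2658,.464,8.7))
to((.5884,.0435,.464,-5.5))
E
```

```text
3.1 [ 0.50146738 -0.26568953  0.4643765 ] 0.03979943962068377 34.99071389436722 [ 0.56507674 -0.2818249  -4.43419085]
shift [ 0.0e+00  1.0e-04 -2.7e-01] turn [ 0. -0. -0.] dist 0.27
shift [ 1.324e-01 -2.927e-01 -1.000e-04] turn [ 0.    -0.     0.248] dist 0.321
```

Call:
carry_out:
  targets:
    - {"hand": 20, "x": 0.015, "y": -0.03, "z": 0, "ax": 0, "ay": 0, "az": 0.03}
    - {"hand": 20, "x": 0.035, "y": -0.075, "z": 0, "ax": 0, "ay": 0, "az": 0.065}
    - {"hand": 20, "x": 0.057, "y": -0.125, "z": 0, "ax": 0, "ay": 0, "az": 0.1}
    - {"hand": 20, "x": 0.08, "y": -0.175, "z": 0, "ax": 0, "ay": 0, "az": 0.15}
    - {"hand": 20, "x": 0.1, "y": -0.225, "z": 0, "ax": 0, "ay": 0, "az": 0.19}
    - {"hand": 20, "x": 0.12, "y": -0.265, "z": 0, "ax": 0, "ay": 0, "az": 0.225}
    - {"hand": 20, "x": 0.1324, "y": -0.2927, "z": 0, "ax": 0, "ay": 0, "az": 0.248}
    - {"hand": 20, "x": 0.1324, "y": -0.2927, "z": 0, "ax": 0, "ay": 0, "az": 0.248}

```text
t: 4.1
tool_pos: [0.5882, 0.0457, 0.4609]
orientation: [3.137, -0.146, -0.004]
force: [-0.1, -0.3, -4.0]
opening: 0.0398
gripper_force: 35.0
```

```bash
python3 - <<'E'
from h import *
s=read_state(); print(s['t'],s['tool_pos'],s['opening'],s['gripper_force'],s['force'])
im,d,w=cloud('top'); cv2.imwrite('pics/top1.png',cv2.resize(im[100:300,120:400],None,fx=2,fy=2))
to((.5884,.0435,.316,-5.5))
E
```

```text
4.1 [0.58818839 0.04566276 0.46093801] 0.039777099806475556 34.99081805348396 [-0.13744702 -0.33760356 -3.99854219]
shift [-0.    -0.     0.148] turn [ 0. -0. -0.] dist 0.148
```

View pics/top1.png

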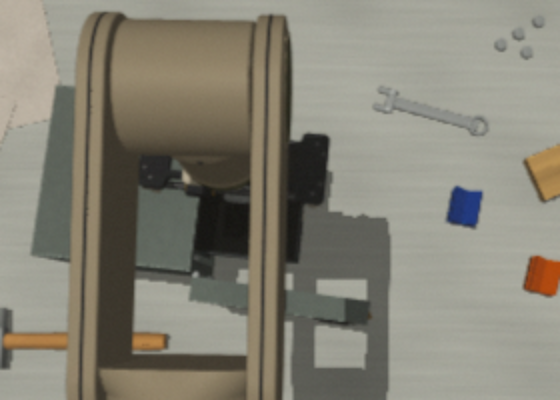

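The arm hides the tray from the top camera. The grey block is gone from the bench, so the gripper holds it, and the blue and orange blocks haven't moved. Lowering.

Call:
carry_out:
  targets:
    - {"hand": 20, "x": 0, "y": 0, "z": 0.03, "ax": 0, "ay": 0, "az": 0}
    - {"hand": 20, "x": 0, "y": 0, "z": 0.07, "ax": 0, "ay": 0, "az": 0}
    - {"hand": 20, "x": 0, "y": 0, "z": 0.105, "ax": 0, "ay": 0, "az": 0}
    - {"hand": 20, "x": 0, "y": 0, "z": 0.125, "ax": 0, "ay": 0, "az": 0}
    - {"hand": 20, "x": 0, "y": 0, "z": 0.135, "ax": 0, "ay": 0, "az": 0}
    - {"hand": 20, "x": 0, "y": 0, "z": 0.142, "ax": 0, "ay": 0, "az": 0}
    - {"hand": 20, "x": 0, "y": 0, "z": 0.146, "ax": 0, "ay": 0, "az": 0}
    - {"hand": 20, "x": 0, "y": 0, "z": 0.148, "ax": 0, "ay": 0, "az": 0}

```text
t: 5.15
tool_pos: [0.5887, 0.043, 0.3155]
orientation: [3.136, -0.151, 0.003]
force: [0.5, -0.1, -4.5]
opening: 0.0398
gripper_force: 35.0
```

Nearly down. I'll lower a further 2 to 3 mm and let go.

Call:
carry_out:
  targets:
    - {"hand": 20, "x": 0, "y": 0, "z": 0.001, "ax": 0, "ay": 0, "az": 0}
    - {"hand": 20, "x": 0, "y": 0, "z": 0.0015, "ax": 0, "ay": 0, "az": 0}
    - {"hand": 20, "x": 0, "y": 0, "z": 0.002, "ax": 0, "ay": 0, "az": 0}
    - {"hand": 20, "x": 0, "y": 0, "z": 0.002, "ax": 0, "ay": 0, "az": 0}

```text
t: 5.65
tool_pos: [0.5885, 0.043, 0.314]
orientation: [3.136, -0.151, 0.003]
force: [-4.4, 0.4, 6.0]
opening: 0.0398
gripper_force: 35.0
```

Call:
carry_out:
  targets:
    - {"hand": 60, "x": 0, "y": 0, "z": 0.002, "ax": 0, "ay": 0, "az": 0}
    - {"hand": 60, "x": 0, "y": 0, "z": 0.002, "ax": 0, "ay": 0, "az": 0}
    - {"hand": 60, "x": 0, "y": 0, "z": 0.002, "ax": 0, "ay": 0, "az": 0}
    - {"hand": 60, "x": 0, "y": 0, "z": 0.002, "ax": 0, "ay": 0, "az": 0}
    - {"hand": 60, "x": 0, "y": 0, "z": -0.02, "ax": 0, "ay": 0, "az": 0}
    - {"hand": 60, "x": 0, "y": 0, "z": -0.06, "ax": 0, "ay": 0, "az": 0}
    - {"hand": 60, "x": 0, "y": 0, "z": -0.11, "ax": 0, "ay": 0, "az": 0}
    - {"hand": 60, "x": 0, "y": 0, "z": -0.15, "ax": 0, "ay": 0, "az": 0}

```text
t: 6.65
tool_pos: [0.5883, 0.0433, 0.4651]
orientation: [3.136, -0.151, 0.004]
force: [1.5, 0.5, -0.7]
opening: 0.0556
gripper_force: 0.0
```

```bash
python3 - <<'E'
from h import *
p,q=cmd(); print(p)
s=read_state(); print(s['t'],s['tool_pos'],s['opening'])
to((.5884,.0435,.466,-5.5))
a=np.radians(84.46); d=np.array([np.cos(a),np.sin(a)]); e=np.array([-d[1],d[0]]); f=np.array([.60485,.21265])-.1*d
b=f-.19*d   # finger centre well in front of the plate
to((*b,.466,-5.5),(*b,.330,-5.5))
E
```

```text
[0.58842642 0.04346206 0.31601792]
6.65 [0.58826262 0.04330206 0.46509825] 0.05561278281865916
shift [ 0.    0.   -0.15] turn [ 0. -0. -0.] dist 0.15
shift [-0.000e+00  1.201e-01  1.000e-04] turn [ 0. -0. -0.] dist 0.12
shift [-0.      0.12    0.1361] turn [ 0. -0. -0.] dist 0.181
```

Call:
carry_out:
  targets:
    - {"hand": 0, "x": 0, "y": 0.05, "z": 0, "ax": 0, "ay": 0, "az": 0}
    - {"hand": 0, "x": 0, "y": 0.1, "z": 0, "ax": 0, "ay": 0, "az": 0}
    - {"hand": 0, "x": 0, "y": 0.12, "z": 0.02, "ax": 0, "ay": 0, "az": 0}
    - {"hand": 0, "x": 0, "y": 0.12, "z": 0.06, "ax": 0, "ay": 0, "az": 0}
    - {"hand": 0, "x": 0, "y": 0.12, "z": 0.1, "ax": 0, "ay": 0, "az": 0}
    - {"hand": 0, "x": 0, "y": 0.12, "z": 0.125, "ax": 0, "ay": 0, "az": 0}
    - {"hand": 0, "x": 0, "y": 0.12, "z": 0.136, "ax": 0, "ay": 0, "az": 0}
    - {"hand": 0, "x": 0, "y": 0.12, "z": 0.136, "ax": 0, "ay": 0, "az": 0}
  newtons: 20

```text
t: 7.65
tool_pos: [0.5766, -0.0761, 0.326]
orientation: [3.137, -0.151, -0.002]
force: [1.0, 0.0, 0.4]
opening: 0.0002
gripper_force: 0.0
```

```bash
python3 - <<'E'
from h import *
s=read_state(); print(s['t'],s['tool_pos'],s['opening'],s['force'])
im,d,w=cloud('side'); cv2.imwrite('pics/side1.png',cv2.resize(im[150:400,80:400],None,fx=2.4,fy=2.4))
E
```

```text
7.65 [ 0.57659379 -0.0760549   0.32603071] 0.00022356384889591854 [0.9543447  0.0373642  0.38692849]
```

View pics/side1.png

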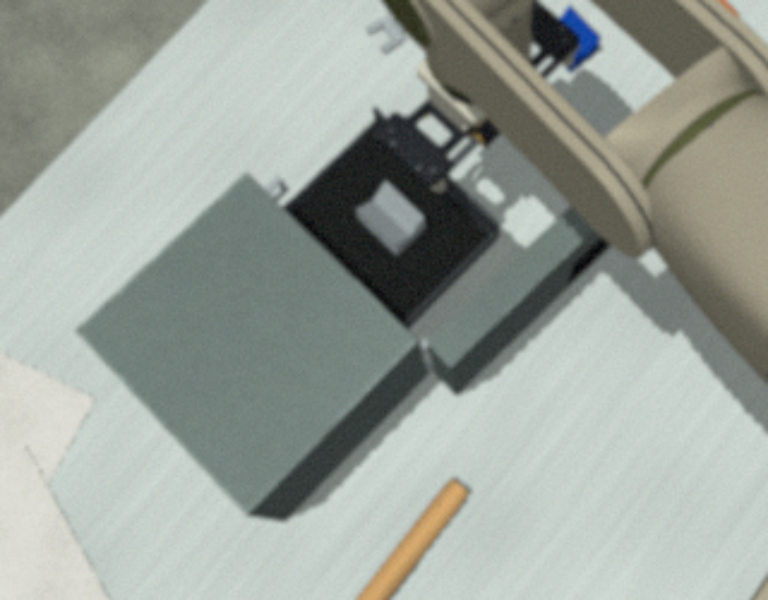

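The block stands groove up in the tray, at about (392,215) in the crop, and the fingers are in front of the plate. Now I'll push the tray in.

Call:
carry_out:
  targets:
    - {"hand": 0, "x": 0, "y": -0.025, "z": 0, "ax": 0, "ay": 0, "az": 0}
    - {"hand": 0, "x": 0, "y": -0.036, "z": 0, "ax": 0, "ay": 0, "az": 0}
    - {"hand": 0, "x": 0, "y": -0.046, "z": 0, "ax": 0, "ay": 0, "az": 0}
    - {"hand": 0, "x": 0, "y": -0.06, "z": 0, "ax": 0, "ay": 0, "az": 0}
    - {"hand": 0, "x": 0, "y": -0.08, "z": 0, "ax": 0, "ay": 0, "az": 0}
    - {"hand": 0, "x": 0, "y": -0.1, "z": 0, "ax": 0, "ay": 0, "az": 0}
    - {"hand": 0, "x": 0, "y": -0.12, "z": 0, "ax": 0, "ay": 0, "az": 0}
    - {"hand": 0, "x": 0, "y": -0.135, "z": 0, "ax": 0, "ay": 0, "az": 0}

```text
t: 8.7
tool_pos: [0.5898, 0.0596, 0.3266]
orientation: [3.136, -0.15, 0.001]
force: [1.6, -3.2, 1.6]
opening: 0.0002
gripper_force: 1.5
```

Call:
carry_out:
  targets:
    - {"hand": 0, "x": 0, "y": -0.01, "z": 0, "ax": 0, "ay": 0, "az": 0}
    - {"hand": 0, "x": 0, "y": -0.016, "z": 0, "ax": 0, "ay": 0, "az": 0}
    - {"hand": 0, "x": 0, "y": -0.02, "z": 0, "ax": 0, "ay": 0, "az": 0}
    - {"hand": 0, "x": 0, "y": -0.024, "z": 0, "ax": 0, "ay": 0, "az": 0}
    - {"hand": 0, "x": 0, "y": -0.024, "z": 0, "ax": 0, "ay": 0, "az": 0}

```text
t: 9.32
tool_pos: [0.592, 0.082, 0.3264]
orientation: [3.137, -0.151, 0.0]
force: [-0.3, 0.5, -0.0]
opening: 0.0007
gripper_force: 0.0
```

Call:
carry_out:
  targets:
    - {"hand": 0, "x": 0, "y": -0.002, "z": 0, "ax": 0, "ay": 0, "az": 0}
    - {"hand": 0, "x": 0, "y": -0.004, "z": 0, "ax": 0, "ay": 0, "az": 0}
    - {"hand": 0, "x": 0, "y": -0.005, "z": 0, "ax": 0, "ay": 0, "az": 0}

```text
t: 9.7
tool_pos: [0.5925, 0.0868, 0.3265]
orientation: [3.136, -0.151, 0.0]
force: [-0.6, -1.9, -0.8]
opening: 0.0005
gripper_force: 1.0
```

Call:
carry_out:
  targets:
    - {"hand": 0, "x": 0, "y": -0.001, "z": 0, "ax": 0, "ay": 0, "az": 0}
    - {"hand": 0, "x": 0, "y": -0.002, "z": 0, "ax": 0, "ay": 0, "az": 0}

```text
t: 9.95
tool_pos: [0.5927, 0.0888, 0.3265]
orientation: [3.136, -0.151, 0.0]
force: [0.3, -2.0, -1.7]
opening: 0.0001
gripper_force: 1.0
```

Call:
carry_out:
  targets:
    - {"hand": 0, "x": 0, "y": -0.001, "z": 0, "ax": 0, "ay": 0, "az": 0}
    - {"hand": 0, "x": 0, "y": -0.002, "z": 0, "ax": 0, "ay": 0, "az": 0}

```text
t: 10.2
tool_pos: [0.5929, 0.0901, 0.3266]
orientation: [3.134, -0.151, 0.0]
force: [-2.7, -9.7, 0.1]
opening: 0.0003
gripper_force: 4.7
```

Call:
carry_out:
  targets:
    - {"hand": 0, "x": 0, "y": -0.001, "z": 0, "ax": 0, "ay": 0, "az": 0}
    - {"hand": 0, "x": 0, "y": -0.002, "z": 0, "ax": 0, "ay": 0, "az": 0}

```text
t: 10.45
tool_pos: [0.593, 0.0907, 0.3266]
orientation: [3.131, -0.152, -0.001]
force: [-5.0, -17.6, 1.5]
opening: 0.0003
gripper_force: 8.8
```

Call:
carry_out:
  targets:
    - {"hand": 0, "x": 0, "y": -0.001, "z": 0, "ax": 0, "ay": 0, "az": 0}
    - {"hand": 0, "x": 0, "y": -0.002, "z": 0, "ax": 0, "ay": 0, "az": 0}

```text
t: 10.7
tool_pos: [0.5931, 0.0913, 0.3266]
orientation: [3.128, -0.154, -0.002]
force: [-6.3, -24.5, 2.8]
opening: 0.0007
gripper_force: 12.9
```

```bash
cat >> h.py <<'E'
a0=np.radians(84.46); D=np.array([np.cos(a0),np.sin(a0)]); E_=np.array([-D[1],D[0]]); F=np.array([.60485,.21265])-.1*D
H=F-.004*D+.112*E_
def door(th,gap=0,z=.34,r=.17): # th deg open; tcp pose pushing with the tool's +y side
    an=np.radians(84.46-90-th); u=np.array([np.cos(an),np.sin(an)]); o=np.array([u[1],-u[0]])
    p=H+r*u+(.034+.0174+gap)*o
    return (p[0],p[1],z,174.46-th)
E
python3 - <<'E'
from h import *
print(H,door(92),door(0))
p,q=cmd(); a=np.array([*(F-.018*D),.330]); json.dump([a.tolist(),q.as_rotvec().tolist()],open('cmd.json','w'))
b=F-.09*D
to((*b,.330,-5.5),(*b,.45,-5.5))
t=door(92,.03,.45); t0=(t[0],t[1],.45,-5.5); to((t[0],t[1],.45,40),t)
E
```

```text
[0.48333292 0.11994833] (np.float64(0.4100702359762373), np.float64(-0.04183714060143612), 0.34, 82.46000000000001) (np.float64(0.6475766679802687), np.float64(0.05237650923092777), 0.34, 174.46)
shift [-0.     0.072  0.   ] turn [ 0. -0. -0.] dist 0.072
shift [-0.     0.072 -0.12 ] turn [ 0. -0. -0.] dist 0.14
shift [-0.1993  0.081  -0.    ] turn [ 0.    -0.    -0.794] dist 0.215
shift [-0.1993  0.081  -0.    ] turn [ 0.     0.    -1.535] dist 0.215
```

Call:
carry_out:
  targets:
    - {"hand": 0, "x": 0, "y": 0.01, "z": 0, "ax": 0, "ay": 0, "az": 0}
    - {"hand": 0, "x": 0, "y": 0.04, "z": 0, "ax": 0, "ay": 0, "az": 0}
    - {"hand": 0, "x": 0, "y": 0.072, "z": 0, "ax": 0, "ay": 0, "az": 0}
    - {"hand": 0, "x": 0, "y": 0.072, "z": -0.04, "ax": 0, "ay": 0, "az": 0}
    - {"hand": 0, "x": 0, "y": 0.072, "z": -0.08, "ax": 0, "ay": 0, "az": 0}
    - {"hand": 0, "x": 0, "y": 0.072, "z": -0.12, "ax": 0, "ay": 0, "az": 0}
    - {"hand": 0, "x": 0, "y": 0.072, "z": -0.12, "ax": 0, "ay": 0, "az": 0}

```text
t: 11.58
tool_pos: [0.5872, 0.0236, 0.4521]
orientation: [3.137, -0.15, 0.015]
force: [-0.5, 0.5, 0.1]
opening: 0.0002
gripper_force: 0.0
```

Call:
carry_out:
  targets:
    - {"hand": 0, "x": -0.03, "y": 0.012, "z": 0, "ax": 0, "ay": 0, "az": -0.18}
    - {"hand": 0, "x": -0.06, "y": 0.024, "z": 0, "ax": 0, "ay": 0, "az": -0.36}
    - {"hand": 0, "x": -0.09, "y": 0.036, "z": 0, "ax": 0, "ay": 0, "az": -0.54}
    - {"hand": 0, "x": -0.12, "y": 0.048, "z": 0, "ax": 0, "ay": 0, "az": -0.72}
    - {"hand": 0, "x": -0.15, "y": 0.06, "z": 0, "ax": 0, "ay": 0, "az": -0.9}
    - {"hand": 0, "x": -0.17, "y": 0.07, "z": 0, "ax": 0, "ay": 0, "az": -1.08}
    - {"hand": 0, "x": -0.19, "y": 0.078, "z": 0, "ax": 0, "ay": 0, "az": -1.26}
    - {"hand": 0, "x": -0.1993, "y": 0.081, "z": 0, "ax": 0, "ay": 0, "az": -1.4}

```text
t: 12.58
tool_pos: [0.3794, -0.0381, 0.4461]
orientation: [2.491, 1.912, -0.0]
force: [0.9, 0.2, -0.3]
opening: 0.0005
gripper_force: 0.0
```

Call:
carry_out:
  targets:
    - {"hand": 0, "x": 0, "y": 0, "z": 0, "ax": 0, "ay": 0, "az": -0.1}
    - {"hand": 0, "x": 0, "y": 0, "z": 0, "ax": 0, "ay": 0, "az": -0.135}
    - {"hand": 0, "x": 0, "y": 0, "z": 0, "ax": 0, "ay": 0, "az": -0.135}

```text
t: 12.95
tool_pos: [0.3803, -0.038, 0.4464]
orientation: [2.363, 2.068, -0.001]
force: [0.9, -0.5, 0.6]
opening: 0.0008
gripper_force: 0.0
```

```bash
python3 - <<'E'
from h import *
s=read_state(); print(s['t'],s['tool_pos'],s['orientation'],s['q'].round(2)); print(cmd()[0],cmd()[1].as_rotvec())
im,d,w=cloud('side'); cv2.imwrite('pics/side2.png',im)
x,y,z=np.moveaxis(w,-1,0); r=w[...,:2]-F; X=r@D;Y=r@E_
m=(abs(Y)<.08)&(X<.0)&(X>-.05)&(z>.12)&(z<.18); print('plate X',np.percentile(X[m],[1,10,50]).round(4),m.sum())
t=door(92,.03,.34); to(t)
E
```

```text
12.95 [ 0.38026412 -0.03800369  0.44641758] [ 2.36321150e+00  2.06805001e+00 -1.41770354e-03] [-0.23 -0.5   1.97 -0.    1.67 -0.1 ]
[ 0.38035791 -0.0379099   0.44999665] [ 2.36281164e+00  2.06984754e+00 -7.84998480e-05]
plate X [-0.0068 -0.006  -0.0049] 111
shift [ 0.0e+00 -1.0e-04  1.1e-01] turn [ 0.  0. -0.] dist 0.11
```

View pics/side2.png

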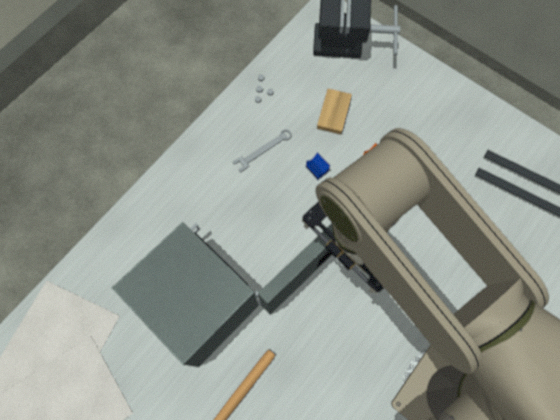

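The tray is home: the plate is 6 mm proud of the carcase and the top of the cabinet is clear. The fingers are outside the open door, near (335,250). Lowering, then swinging the door.

Call:
carry_out:
  targets:
    - {"hand": 0, "x": 0, "y": 0, "z": 0.04, "ax": 0, "ay": 0, "az": 0}
    - {"hand": 0, "x": 0, "y": 0, "z": 0.08, "ax": 0, "ay": 0, "az": 0}
    - {"hand": 0, "x": 0, "y": 0, "z": 0.1, "ax": 0, "ay": 0, "az": 0}
    - {"hand": 0, "x": 0, "y": 0, "z": 0.11, "ax": 0, "ay": 0, "az": 0}
    - {"hand": 0, "x": 0, "y": 0, "z": 0.11, "ax": 0, "ay": 0, "az": 0}

```text
t: 13.62
tool_pos: [0.3802, -0.0383, 0.3366]
orientation: [2.363, 2.069, -0.002]
force: [-0.9, -0.0, -0.3]
opening: 0.0005
gripper_force: 0.0
```

```bash
python3 - <<'E'
from h import *
print(read_state()['tool_pos'],cmd()[0])
to(door(92,.015),door(92,.006),door(92,-.002),door(89),door(85),door(80),door(74),door(68))
print(); to(*[door(t) for t in(62,55,48,41,35,29,24,20)])
E
```

```text
[ 0.38024943 -0.03828995  0.33662547] [ 0.38028298 -0.03793271  0.33999663]
shift [0.    0.015 0.   ] turn [ 0.  0. -0.] dist 0.015
shift [0.    0.024 0.   ] turn [ 0.  0. -0.] dist 0.024
shift [0.0001 0.032  0.    ] turn [ 0.  0. -0.] dist 0.032
shift [-0.0024  0.039   0.    ] turn [ 0.     0.    -0.053] dist 0.039
shift [-0.0049  0.0511  0.    ] turn [ 0.     0.    -0.123] dist 0.051
shift [-0.0069  0.0665  0.    ] turn [ 0.    0.   -0.21] dist 0.067
shift [-0.0075  0.0851  0.    ] turn [ 0.     0.    -0.315] dist 0.085
shift [-0.0061  0.1036  0.    ] turn [ 0.     0.    -0.419] dist 0.104

shift [-0.0045  0.0181  0.    ] turn [ 0.     0.    -0.105] dist 0.019
shift [-0.0072  0.0396  0.    ] turn [ 0.     0.    -0.227] dist 0.04
shift [-0.0074  0.0613  0.    ] turn [ 0.     0.    -0.349] dist 0.062
shift [-0.0048  0.0828  0.    ] turn [ 0.     0.    -0.472] dist 0.083
shift [-0.0006  0.1009  0.    ] turn [ 0.     0.    -0.576] dist 0.101
shift [0.0055 0.1185 0.    ] turn [-0.     0.    -0.681] dist 0.119
shift [0.012  0.1325 0.    ] turn [-0.     0.    -0.768] dist 0.133
shift [0.018  0.1434 0.    ] turn [-0.     0.    -0.838] dist 0.145
```

Call:
carry_out:
  targets:
    - {"hand": 0, "x": 0, "y": 0.015, "z": 0, "ax": 0, "ay": 0, "az": 0}
    - {"hand": 0, "x": 0, "y": 0.024, "z": 0, "ax": 0, "ay": 0, "az": 0}
    - {"hand": 0, "x": 0, "y": 0.032, "z": 0, "ax": 0, "ay": 0, "az": 0}
    - {"hand": 0, "x": -0.0024, "y": 0.039, "z": 0, "ax": 0, "ay": 0, "az": -0.053}
    - {"hand": 0, "x": -0.0049, "y": 0.0511, "z": 0, "ax": 0, "ay": 0, "az": -0.123}
    - {"hand": 0, "x": -0.0069, "y": 0.0665, "z": 0, "ax": 0, "ay": 0, "az": -0.21}
    - {"hand": 0, "x": -0.0075, "y": 0.0851, "z": 0, "ax": 0, "ay": 0, "az": -0.315}
    - {"hand": 0, "x": -0.0061, "y": 0.1036, "z": 0, "ax": 0, "ay": 0, "az": -0.419}

```text
t: 14.62
tool_pos: [0.4829, -0.0583, 0.3371]
orientation: [1.876, 2.518, -0.002]
force: [0.0, 0.1, 0.8]
opening: 0.0004
gripper_force: 0.3
```

Call:
carry_out:
  targets:
    - {"hand": 0, "x": -0.0045, "y": 0.0181, "z": 0, "ax": 0, "ay": 0, "az": -0.105}
    - {"hand": 0, "x": -0.0072, "y": 0.0396, "z": 0, "ax": 0, "ay": 0, "az": -0.227}
    - {"hand": 0, "x": -0.0074, "y": 0.0613, "z": 0, "ax": 0, "ay": 0, "az": -0.349}
    - {"hand": 0, "x": -0.0048, "y": 0.0828, "z": 0, "ax": 0, "ay": 0, "az": -0.472}
    - {"hand": 0, "x": -0.0006, "y": 0.1009, "z": 0, "ax": 0, "ay": 0, "az": -0.576}
    - {"hand": 0, "x": 0.0055, "y": 0.1185, "z": 0, "ax": 0, "ay": 0, "az": -0.681}
    - {"hand": 0, "x": 0.012, "y": 0.1325, "z": 0, "ax": 0, "ay": 0, "az": -0.768}
    - {"hand": 0, "x": 0.018, "y": 0.1434, "z": 0, "ax": 0, "ay": 0, "az": -0.838}

```text
t: 15.62
tool_pos: [0.6153, 0.0002, 0.3368]
orientation: [0.69, 3.064, -0.003]
force: [-0.6, -1.0, -0.9]
opening: 0.0002
gripper_force: 0.4
```

```bash
python3 - <<'E'
from h import *
s=read_state();print(s['t'],s['tool_pos'],s['force'],cmd()[0],door(20))
im,d,w=cloud('side'); cv2.imwrite('pics/side3.png',im)
to(*[door(t) for t in(18,16,14,12,10.5,9,8)])
E
```

```text
15.625 [6.15277452e-01 1.68419704e-04 3.36785574e-01] [-0.63417043 -0.98707309 -0.88989164] [6.14617769e-01 2.43501751e-04 3.40035714e-01] (np.float64(0.6145606334821946), np.float64(0.00027691852453742144), 0.34, 154.46)
shift [-0.0016  0.006   0.    ] turn [-0.     0.    -0.035] dist 0.006
shift [-0.0031  0.012   0.    ] turn [-0.    0.   -0.07] dist 0.012
shift [-0.0044  0.0181  0.    ] turn [-0.     0.    -0.105] dist 0.019
shift [-0.0054  0.0242  0.    ] turn [-0.    0.   -0.14] dist 0.025
shift [-0.0061  0.0288  0.    ] turn [-0.     0.    -0.166] dist 0.029
shift [-0.0066  0.0334  0.    ] turn [-0.     0.    -0.192] dist 0.034
shift [-0.0069  0.0365  0.    ] turn [-0.     0.    -0.209] dist 0.037
```

View pics/side3.png

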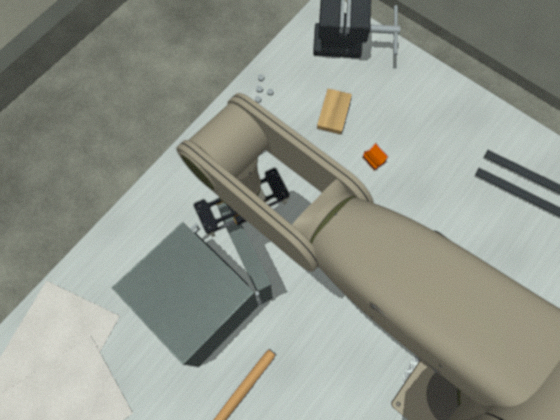

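The door follows the fingers and stands about 20° open, at (250,255). The keeper is by (197,230). I'll go on to 8°, just short of the roller.

Call:
carry_out:
  targets:
    - {"hand": 0, "x": -0.0016, "y": 0.006, "z": 0, "ax": 0, "ay": 0, "az": -0.035}
    - {"hand": 0, "x": -0.0031, "y": 0.012, "z": 0, "ax": 0, "ay": 0, "az": -0.07}
    - {"hand": 0, "x": -0.0044, "y": 0.0181, "z": 0, "ax": 0, "ay": 0, "az": -0.105}
    - {"hand": 0, "x": -0.0054, "y": 0.0242, "z": 0, "ax": 0, "ay": 0, "az": -0.14}
    - {"hand": 0, "x": -0.0061, "y": 0.0288, "z": 0, "ax": 0, "ay": 0, "az": -0.166}
    - {"hand": 0, "x": -0.0066, "y": 0.0334, "z": 0, "ax": 0, "ay": 0, "az": -0.192}
    - {"hand": 0, "x": -0.0069, "y": 0.0365, "z": 0, "ax": 0, "ay": 0, "az": -0.209}

```text
t: 16.55
tool_pos: [0.6367, 0.03, 0.3368]
orientation: [0.369, 3.119, -0.003]
force: [-0.8, 0.2, -0.2]
opening: 0.0002
gripper_force: 0.2
```

```bash
python3 - <<'E'
from h import *
s=read_state();print(s['t'],s['tool_pos'],s['force'],cmd()[0])
to(*[door(t) for t in(7.5,7,6.5,6,5.5,5)])
print();to(*[door(t) for t in(4.7,4.4,4.1,3.8,3.5,3.2)])
E
```

```text
16.55 [0.6367044  0.03003644 0.33684862] [-0.75309954  0.21541468 -0.21389537] [0.63658113 0.03020132 0.34003075]
shift [-0.0004  0.0015  0.    ] turn [-0.     0.    -0.009] dist 0.002
shift [-0.0009  0.0029  0.    ] turn [-0.     0.    -0.018] dist 0.003
shift [-0.0013  0.0044  0.    ] turn [-0.     0.    -0.027] dist 0.005
shift [-0.0017  0.0059  0.    ] turn [-0.     0.    -0.035] dist 0.006
shift [-0.0021  0.0074  0.    ] turn [-0.     0.    -0.044] dist 0.008
shift [-0.0025  0.0089  0.    ] turn [-0.     0.    -0.053] dist 0.009

shift [-0.0002  0.0009  0.    ] turn [-0.     0.    -0.005] dist 0.001
shift [-0.0005  0.0018  0.    ] turn [-0.    0.   -0.01] dist 0.002
shift [-0.0007  0.0027  0.    ] turn [-0.     0.    -0.016] dist 0.003
shift [-0.001   0.0036  0.    ] turn [-0.     0.    -0.021] dist 0.004
shift [-0.0012  0.0045  0.    ] turn [-0.     0.    -0.026] dist 0.005
shift [-0.0015  0.0054  0.    ] turn [-0.     0.    -0.031] dist 0.006
```

Call:
carry_out:
  targets:
    - {"hand": 0, "x": -0.0004, "y": 0.0015, "z": 0, "ax": 0, "ay": 0, "az": -0.009}
    - {"hand": 0, "x": -0.0009, "y": 0.0029, "z": 0, "ax": 0, "ay": 0, "az": -0.018}
    - {"hand": 0, "x": -0.0013, "y": 0.0044, "z": 0, "ax": 0, "ay": 0, "az": -0.027}
    - {"hand": 0, "x": -0.0017, "y": 0.0059, "z": 0, "ax": 0, "ay": 0, "az": -0.035}
    - {"hand": 0, "x": -0.0021, "y": 0.0074, "z": 0, "ax": 0, "ay": 0, "az": -0.044}
    - {"hand": 0, "x": -0.0025, "y": 0.0089, "z": 0, "ax": 0, "ay": 0, "az": -0.053}

```text
t: 17.3
tool_pos: [0.6411, 0.0379, 0.3368]
orientation: [0.287, 3.128, -0.003]
force: [-0.5, -0.9, -0.2]
opening: 0.0004
gripper_force: 0.1
```

Call:
carry_out:
  targets:
    - {"hand": 0, "x": -0.0002, "y": 0.0009, "z": 0, "ax": 0, "ay": 0, "az": -0.005}
    - {"hand": 0, "x": -0.0005, "y": 0.0018, "z": 0, "ax": 0, "ay": 0, "az": -0.01}
    - {"hand": 0, "x": -0.0007, "y": 0.0027, "z": 0, "ax": 0, "ay": 0, "az": -0.016}

```text
t: 17.68
tool_pos: [0.6423, 0.0404, 0.3368]
orientation: [0.263, 3.13, -0.003]
force: [-0.7, -0.0, -0.3]
opening: 0.0004
gripper_force: 0.2
```

Call:
carry_out:
  targets:
    - {"hand": 0, "x": -0.0003, "y": 0.0009, "z": 0, "ax": 0, "ay": 0, "az": -0.005}
    - {"hand": 0, "x": -0.0005, "y": 0.0018, "z": 0, "ax": 0, "ay": 0, "az": -0.01}
    - {"hand": 0, "x": -0.0008, "y": 0.0027, "z": 0, "ax": 0, "ay": 0, "az": -0.015}

```text
t: 18.05
tool_pos: [0.6435, 0.0428, 0.3368]
orientation: [0.239, 3.132, -0.003]
force: [-1.3, -3.2, 0.3]
opening: 0.0004
gripper_force: 1.5
```

```bash
python3 - <<'E'
from h import *
s=read_state();print(s['t'],s['tool_pos'],s['force'],cmd()[0])
v=np.array([s['tool_pos'][i]-door(0)[i] for i in(0,1)]); print('along D',v@D)
to(*[door(t) for t in(2.6,2,1.4,.8,.2,-.4,-1,-1.6,-2.2)])
E
```

```text
18.05 [0.64351018 0.04284014 0.33679945] [-1.31203081 -3.17263196  0.34065115] [0.64356077 0.04330144 0.340028  ]
along D -0.0098844032270646
shift [-0.0005  0.0018  0.    ] turn [-0.     0.    -0.011] dist 0.002
shift [-0.001   0.0036  0.    ] turn [-0.     0.    -0.021] dist 0.004
shift [-0.0015  0.0054  0.    ] turn [-0.     0.    -0.032] dist 0.006
shift [-0.002   0.0072  0.    ] turn [-0.     0.    -0.042] dist 0.007
shift [-0.0024  0.009   0.    ] turn [-0.     0.    -0.053] dist 0.009
shift [-0.0029  0.0108  0.    ] turn [-0.     0.    -0.063] dist 0.011
shift [-0.0033  0.0126  0.    ] turn [-0.     0.    -0.074] dist 0.013
shift [-0.0037  0.0144  0.    ] turn [-0.     0.    -0.084] dist 0.015
shift [-0.0041  0.0162  0.    ] turn [-0.     0.    -0.094] dist 0.017
```

Call:
carry_out:
  targets:
    - {"hand": 0, "x": -0.0003, "y": 0.0009, "z": 0, "ax": 0, "ay": 0, "az": -0.005}
    - {"hand": 0, "x": -0.0005, "y": 0.0018, "z": 0, "ax": 0, "ay": 0, "az": -0.011}
    - {"hand": 0, "x": -0.0008, "y": 0.0027, "z": 0, "ax": 0, "ay": 0, "az": -0.016}
    - {"hand": 0, "x": -0.001, "y": 0.0036, "z": 0, "ax": 0, "ay": 0, "az": -0.021}

```text
t: 18.55
tool_pos: [0.6449, 0.0455, 0.3368]
orientation: [-0.207, -3.135, 0.005]
force: [-2.9, -6.4, 1.2]
opening: 0.0005
gripper_force: 3.2
```

Call:
carry_out:
  targets:
    - {"hand": 0, "x": -0.0003, "y": 0.0009, "z": 0, "ax": 0, "ay": 0, "az": -0.005}
    - {"hand": 0, "x": -0.0005, "y": 0.0018, "z": 0, "ax": 0, "ay": 0, "az": -0.011}
    - {"hand": 0, "x": -0.0008, "y": 0.0027, "z": 0, "ax": 0, "ay": 0, "az": -0.016}

```text
t: 18.92
tool_pos: [0.646, 0.0479, 0.3368]
orientation: [-0.182, -3.136, 0.006]
force: [-3.7, -7.3, 2.6]
opening: 0.0006
gripper_force: 3.8
```

Call:
carry_out:
  targets:
    - {"hand": 0, "x": -0.0003, "y": 0.0009, "z": 0, "ax": 0, "ay": 0, "az": -0.005}
    - {"hand": 0, "x": -0.0005, "y": 0.0018, "z": 0, "ax": 0, "ay": 0, "az": -0.011}
    - {"hand": 0, "x": -0.0008, "y": 0.0027, "z": 0, "ax": 0, "ay": 0, "az": -0.016}

```text
t: 19.3
tool_pos: [0.647, 0.0502, 0.3368]
orientation: [-0.158, -3.137, 0.007]
force: [-4.5, -8.1, 3.1]
opening: 0.0003
gripper_force: 4.4
```

Call:
carry_out:
  targets:
    - {"hand": 0, "x": -0.0003, "y": 0.0009, "z": 0, "ax": 0, "ay": 0, "az": -0.005}
    - {"hand": 0, "x": -0.0005, "y": 0.0018, "z": 0, "ax": 0, "ay": 0, "az": -0.011}

```text
t: 19.55
tool_pos: [0.6477, 0.0518, 0.3368]
orientation: [-0.141, -3.138, 0.007]
force: [-4.0, -8.8, 2.7]
opening: 0.0009
gripper_force: 4.9
```

Call:
carry_out:
  targets:
    - {"hand": 0, "x": -0.0003, "y": 0.0009, "z": 0, "ax": 0, "ay": 0, "az": -0.005}
    - {"hand": 0, "x": -0.0005, "y": 0.0018, "z": 0, "ax": 0, "ay": 0, "az": -0.01}

```text
t: 19.8
tool_pos: [0.6483, 0.0534, 0.3368]
orientation: [-0.125, -3.138, 0.007]
force: [-5.7, -10.4, 3.0]
opening: 0.0003
gripper_force: 5.3
```

Call:
carry_out:
  targets:
    - {"hand": 0, "x": -0.0003, "y": 0.0009, "z": 0, "ax": 0, "ay": 0, "az": -0.005}

```text
t: 19.92
tool_pos: [0.6487, 0.0542, 0.3368]
orientation: [-0.117, -3.138, 0.008]
force: [-5.9, -10.0, 3.9]
opening: 0.0004
gripper_force: 5.2
```

Call:
carry_out:
  targets:
    - {"hand": 0, "x": -0.0003, "y": 0.0009, "z": 0, "ax": 0, "ay": 0, "az": -0.005}

```text
t: 20.05
tool_pos: [0.6492, 0.0557, 0.3369]
orientation: [-0.109, -3.139, 0.005]
force: [-1.6, -1.1, 0.2]
opening: 0.0008
gripper_force: 0.4
```

The force dropped from 11.6 N to 2 N, so the latch has snapped. I'll confirm lightly on the buffer, then back off.

Call:
carry_out:
  targets:
    - {"hand": 0, "x": 0, "y": 0.0007, "z": 0, "ax": 0, "ay": 0, "az": 0}
    - {"hand": 0, "x": 0, "y": 0.0007, "z": 0, "ax": 0, "ay": 0, "az": 0}

```text
t: 20.3
tool_pos: [0.6495, 0.0572, 0.3368]
orientation: [0.108, 3.139, -0.004]
force: [-1.1, -4.1, 0.5]
opening: 0.0005
gripper_force: 1.9
```

Call:
carry_out:
  targets:
    - {"hand": 0, "x": 0, "y": 0.0007, "z": 0, "ax": 0, "ay": 0, "az": 0}
    - {"hand": 0, "x": 0, "y": 0.0007, "z": 0, "ax": 0, "ay": 0, "az": 0}

```text
t: 20.55
tool_pos: [0.6495, 0.0575, 0.3368]
orientation: [0.109, 3.139, -0.005]
force: [-1.1, -6.1, 0.5]
opening: 0.0005
gripper_force: 3.1
```

Call:
carry_out:
  targets:
    - {"hand": 0, "x": 0, "y": -0.001, "z": 0, "ax": 0, "ay": 0, "az": 0}
    - {"hand": 0, "x": 0, "y": -0.004, "z": 0, "ax": 0, "ay": 0, "az": 0}
    - {"hand": 0, "x": 0, "y": -0.015, "z": 0, "ax": 0, "ay": 0, "az": 0}
    - {"hand": 0, "x": 0, "y": -0.05, "z": 0, "ax": 0, "ay": 0, "az": 0}
    - {"hand": 0, "x": 0, "y": -0.1, "z": 0, "ax": 0, "ay": 0, "az": 0}
    - {"hand": 0, "x": 0, "y": -0.15, "z": -0.04, "ax": 0, "ay": 0, "az": 0}
    - {"hand": 0, "x": 0, "y": -0.2, "z": -0.08, "ax": 0, "ay": 0, "az": 0}
    - {"hand": 0, "x": 0, "y": -0.2, "z": -0.1, "ax": 0, "ay": 0, "az": 0}

```text
t: 21.55
tool_pos: [0.6352, -0.1453, 0.44]
orientation: [0.114, 3.136, -0.005]
force: [0.4, -0.1, 0.4]
opening: 0.0007
gripper_force: 0.0
```

```bash
cat > chk.py <<'E'
from h import *
s=read_state();print(s['t'],s['tool_pos'],s['force'])
for n in('top','side'):
    im,d,w=cloud(n); cv2.imwrite(f'pics/{n}9.png',im)
    r=w[...,:2]-F; X=r@D;Y=r@E_; z=w[...,2]
    m=(z>.188)&(z<.21)&(X<-.003)&(X>-.09)&(abs(Y)<.13); c,sz,a=cv2.minAreaRect((np.c_[X[m],Y[m]]*1000).astype(np.float32)); print(n,m.sum(),c,sz,a)
    for lo,hi in((-.11,-.07),(-.03,.03),(.06,.1)):
        k=m&(Y>lo)&(Y<hi); print(lo,np.percentile(X[k],[3,50,97]).round(4) if k.any() else None)
E
python3 chk.py
```

```text
21.55 [ 0.63515577 -0.14534932  0.44000539] [ 0.43149017 -0.11882704  0.3531655 ]
top 1071 (-19.21371078491211, -1.1949844360351562) (30.338417053222656, 223.57162475585938) 1.9298137426376343
-0.11 [-0.0308 -0.0176 -0.0039]
-0.03 [-0.034  -0.0199 -0.0049]
0.06 [-0.0365 -0.0225 -0.0082]
side 1436 (-19.625986099243164, 0.5454483032226562) (30.44329071044922, 225.01670837402344) 2.1159727573394775
-0.11 [-0.03   -0.0172 -0.0038]
-0.03 [-0.0336 -0.0195 -0.0058]
0.06 [-0.0362 -0.0226 -0.0082]
```

View pics/top9.png

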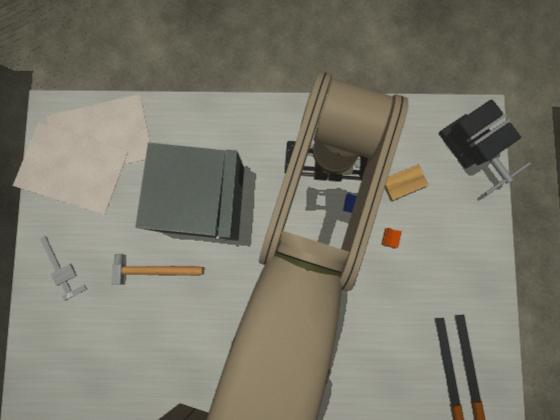

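The top view shows the door flush against the carcase at (232,195) with the arm clear. It measures about 2° past parallel (−0.035 rad) and holds with nothing touching it. The hammer and offcut are in place.

```bash
python3 chk.py | grep -E "^(top|side)"; python3 -c "
from plant import robot; print(robot.close_job())"
```

```text
top 1074 (-19.00732421875, -1.5712890625) (30.661426544189453, 224.1812744140625) 1.9953306913375854
side 1442 (-19.81065559387207, 0.6472091674804688) (30.449140548706055, 224.49986267089844) 2.0450034141540527
the job is handed in; nothing more can be done
None
```

The V-block is groove up in the top tray, the tray is fully home, and the door is latched at about -0.035 rad and holding by itself; I handed the job in at about 22 s, and the hand-in returned no verdict.

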